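Push the rack follower past its spring catch

TASK

Close up the slide rule rack: press the long sprung release bar down behind the wooden follower block and, holding it down with the fingertips, push the follower along its track past the catch teeth, fully home against the stop posts by the slide rules. Then let the bar spring up so its teeth lock the follower in. Only press and push: do not straddle, grip or lift the follower, and leave the canister, stapler, eraser and hand lens where they are.

Things in the scene. Friction and masses are not known exactly. Their poses are not given: they have to be found in the camera images.
- rack: Fixed rack on the drawer floor, x = -170 to +104 mm. Origin on the floor, on the centre line, under the catch teeth; +x is the way to push the follower, z up. Track: two wooden runners, tops 12 mm high, with aluminium kerbs and inward lips (top 23 mm high, 62 mm free width between them) from x = -170 to +61 mm; two posts 22 mm high, 18 mm apart, close the rear at x = -170 to -165 mm.
- stop (a point): Point on the rack's centre line, 30 mm high, in the plane x = +61 mm of the rack: the rear faces of two aluminium stop posts (42 mm high). The follower's front face meets this plane when fully home. Just beyond, at x = 65 to 104 mm, three white pocket slide rules stand on edge in a wooden holder 150 mm wide, 50 mm high.
- release_bar (a joint): Travel of the sprung release bar, m: 0 = up (rest), 0.012 = fully down. It stays level wherever it is pressed, needs about 4 N to start and 8 N to bottom, and springs back up when let go. Pressed more than 8 mm its teeth are below the runners and the follower can pass (10 to 11 mm is a good depth); at less they stop the follower.
- release_bar_top (a point): Top of the release bar above the rack's origin; moves with the bar. A steel strip 16 mm wide on the centre line, rack x = -165 to +40 mm, top 30 mm above the floor when up, 18 mm when down. It runs through a tunnel under the follower, bare behind and ahead. Its two catch teeth (x = -5 to +5 mm, 17 to 30 mm to either side) stand 8 mm above the runners when up.
- follower: Dark wooden block held in the track by the lips (2 mm play), 0.2 kg. Origin: centre of its underside, 12 mm above the floor; axes as the rack's. 50 mm long (x = -25 to +25), 58 wide, top 36 mm above origin, with a paddle at the front edge 8 thick, 90 wide, top at 50 mm. Push its flat upright rear face (x = -25 mm). Starts at rack x = -90 to -45 mm; home is rack x = +36 mm.
- canister: Bystander: squat blue enamel tin canister, 64 mm across, 60 mm high; origin at the centre of its underside.
- stapler: Bystander: grey stapler, 130 x 36 mm, 52 mm high, long axis x; origin at the centre of its underside.
- eraser: Bystander: beige rubber eraser 50 x 24 x 13 mm; origin at the centre of its underside.
- magnifier: Bystander: round brass hand lens, ring 64 mm across, 8 mm thick, with a handle reaching 91 mm from its centre along x; origin at the centre of the lens's underside.
Not all that is in view belongs to the job. What is shaped like the follower but green, purple or red is not meant.

How it is judged (in metres and radians):
On the way, in this order (a step that is already met when the one before it is completed fails the run):
1. the release bar is pressed down by the fingers while the follower is still behind the teeth (value of joint release_bar above 0.0075 m and contact force between the fingers and release_bar above 0.5 N and x of follower in the frame of rack below -0.026 m), for 0.05 s.
2. the follower is over the teeth while the fingers hold the bar down (value of joint release_bar above 0.0065 m and contact force between the fingers and release_bar above 0.5 N and x of follower in the frame of rack between -0.018 and 0.022 m), for 0.05 s.
At the end, for the whole second after the job is handed in: The follower rests on its runners, home against the stop posts (within 5 mm), and the release bar is up again (within 2 mm) with its teeth behind the follower (x of follower in the frame of rack between 0.031 and 0.04 m and value of joint release_bar below 0.002 m and height (world z) of follower below 0.016 m and linear speed of follower below 0.01 m/s); the robot touches nothing.
It fails at once if the follower is lifted or tipped out of its track (height (world z) of follower above 0.018 m or angle between follower's own z axis and vertical above 0.15 rad).
It fails at once if the fingers straddle the follower as for a grip (x of the grasp point in the frame of follower between -0.021 and 0.028 m and y of the grasp point in the frame of follower between -0.045 and 0.045 m and z of the grasp point in the frame of follower below 0.05 m).
It fails at once if a bystander is disturbed (moved by more than 15 mm) (distance of any of canister, stapler, eraser, magnifier from where it was at the start of the episode above 0.015 m).
It also fails if it takes over 35 s, if anything falls off the work surface, if the arm or the gripper's body presses on something with over 40 N, if the wrist force passes 120 N, or if a joint passes its speed limit or range.

ROBOT

A 6-joint arm with a two-finger parallel gripper is mounted at the origin on the work surface. World frame = base frame: x ahead of the robot, y to its left, z up, the work surface at z = 0. Lengths are in m, angles in degrees, forces in N, time in s.
With the tool pointing down it reaches from about 0.375 to 0.9 m from the base axis. Payload 3.1 kg.
Tool frame: the origin (TCP) lies midway between the tips of the shut fingers; the grasp point (between the pads) lies 19 mm behind it (r.grip_point_offset is the distance from the TCP to the grasp point, in m); z points along the fingers, y is the direction in which the jaws open and shut (so a half turn about z gives the same grasp; the last joint's range is limited). The gripper opens to 87 mm and grips with 3 to 60 N. Pads are 19 mm wide; open, the fingers measure 117 mm over their backs; the gripper's body (75 mm by 190 mm) begins 51 mm behind the grasp point.
Start: joints at [-84.139, 30.224, 82.088, -0, 67.689, -10.227], TCP at [0.173, -0.6, 0.223] pointing down, gripper open.
Joint ranges: [-176.69, 176.69], [-43.24, 126.21], [12.49, 139.97], [-82, 262], [0, 151.66], [-163.58, 163.58]. Speed limits (degrees/s): [159.86, 159.86, 180, 180, 180, 180].

INTERFACE

Orientations are given as [roll, pitch, yaw] about the fixed x, y, z axes, in that order (R = Rz(yaw) Ry(pitch) Rx(roll)).
In Python, from cell import r gives the robot as it stands.
- The arm moves only by the tool jog_arm, never from a script. Its argument "steps" is text: rows parted by semicolons, each of 5 numbers parted by spaces: the shift along the tool's x, y, z in m, then the turn about the tool's z in rad, then the closure, from -1 (fully open) to 1 (shut). A call has 1 to 12 rows; each row shifts and turns the commanded pose from where the row before left it, along the tool's axes as they then stand; what a row does not reach is not made up. A row lasts 1/8 s, in which the tool goes at most 62.5 mm and 10.7 degrees, less where a joint would pass 70% of its speed; a pose out of reach is approached as far as the arm can. A call with a gripper value outside its range is refused whole. The fingers move at their own pace and stop on an object; "grip_force" is the grip in N (left out, the last holds). Time passes only in rows, so rows that do not move let the fingers close. It gives the time, the measured TCP pose, the force and the opening at its end, in the units of the state.
- r.observe(): the state, without advancing time (a new reading comes with each control period).
- r.grab_frame(name): name is "scene" or "top" or "wrist"; returns a dict with "frame" (420x560x3 uint8, red, green, blue), "range_z" (420x560 float32, m along the optical axis (not along the pixel's ray), 0 where there is no reading), "vertical_fov" (degrees; the focal length in pixels is half the picture's height over the tangent of half this angle, whatever the lens; pixels are square), "cx", "cy" (the principal point, pixels), "rvec" (rotation vector, rad) and "tvec" (3), from world to camera coordinates, as OpenCV has them. Camera axes: x right, y down, z forward; pixel columns grow to the right and rows downward; lengths in m; the calibration is good to about 2 mm. A picture is of the moment at which its call begins.
- r.job_done(): hands the job in, once; it reports no verdict.
The state is a dict: "clock": time; "joint_pos": joint angles; "dq": joint speeds; "joint_torque": joint torques, N m; "position": TCP position; "orientation": TCP orientation; "ft_force": force on the tool from outside, world axes, zero at the start; "wrist_torque": the same for the moment, N m; "finger_gap": finger opening in m.
Only numpy, scipy, OpenCV 4.12 (cv2) and the standard library are available. Lean on these libraries where they do the work, as an engineer would, in place of code of your own. Each camera call takes 0.05 s, during which the arm holds its last target.

## Working session

There is one attempt and no reset: what is moved stays moved. The work goes in short steps, Python scripts to look and compute and a tool call to move; the robot and the scene stay as the last step left them, time stands still between calls to the robot, and variables do not carry over. Pictures are saved under pics/ and viewed, and the job is handed in when it is done.

Besides the shell and the picture viewer there is one more tool, called after ">>>" in YAML: its name, and indented under it one key for each argument. jog_arm: Moves the arm, as the interface text tells. Its arguments: {"type":"object","properties":{"steps":{"type":"string"},"grip_force":{"type":"number"}},"required":["steps"]}

```bash
mkdir -p pics; ls; cat > h.py <<'E'
import numpy as np, cv2
from cell import r
def grab(n,fn=None):
    g=r.grab_frame(n)
    if fn: cv2.imwrite('pics/'+fn,cv2.cvtColor(g['frame'],cv2.COLOR_RGB2BGR))
    np.savez(n+'.npz',**g); return g
def world(g):
    h,w=g['range_z'].shape; f=h/2/np.tan(np.radians(float(g['vertical_fov']))/2)
    R=cv2.Rodrigues(np.array(g['rvec'],float))[0]; t=np.array(g['tvec'],float).ravel()
    u,v=np.meshgrid(np.arange(w),np.arange(h)); z=g['range_z']
    P=np.stack([(u-g['cx'])/f*z,(v-g['cy'])/f*z,z],-1)
    W=(P-t)@R; W[z==0]=np.nan; return W
E
python3 - <<'E'
from h import *
for n in ['top','scene','wrist']: grab(n,n+'0.png')
print(r.observe())
E
```

```text
pics
{'clock': 0.15, 'joint_pos': array([-8.41382940e+01,  3.02661254e+01,  8.21391648e+01, -1.44488759e-03,
        6.76887390e+01, -1.02281379e+01]), 'dq': array([-0.03255045, -0.21438865, -0.24993713,  0.03951878, -0.01066966,
        0.01070131]), 'joint_torque': array([ 1.33670223e-04, -4.40432882e+01, -1.76841885e+01,  6.33608527e-02,
        5.53057529e-02, -9.64895662e-05]), 'position': array([ 0.17317018, -0.59995328,  0.22180491]), 'orientation': array([-1.79907228e+02, -1.53819856e-02,  1.60903811e+01]), 'ft_force': array([ 0.45058961, -0.167118  , -0.64932386]), 'wrist_torque': array([-0.00472196,  0.07246545, -0.01486769]), 'finger_gap': 0.08708822735210073}
```

View pics/top0.png

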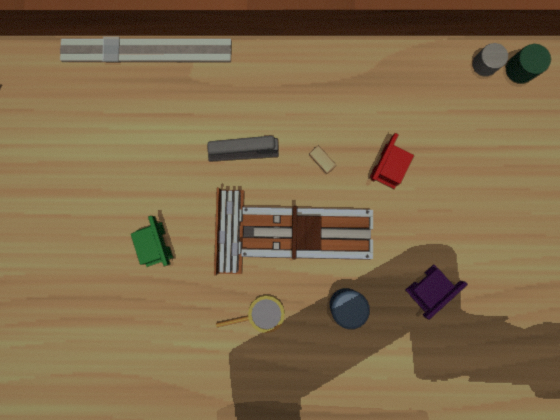

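View pics/scene0.png

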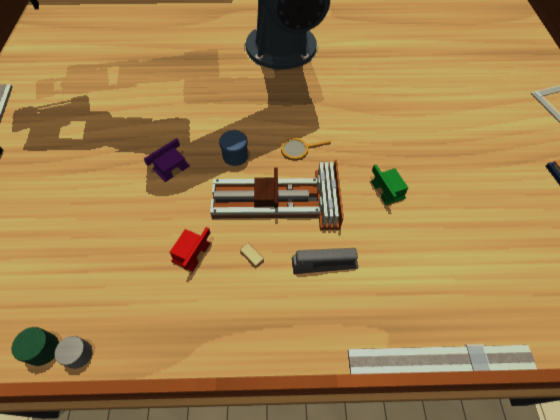

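View pics/wrist0.png

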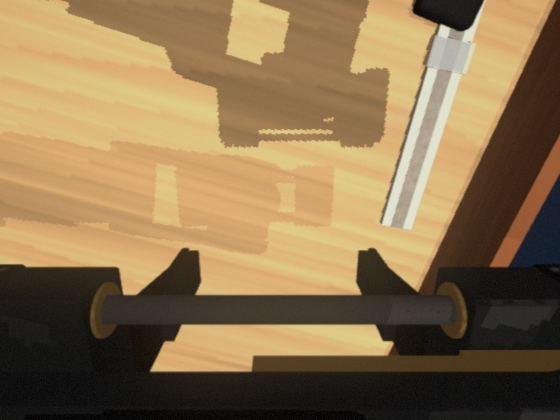

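The top view shows the rack from about (218,187) to (373,260), with the slide rules at its left end. The brown block on the track at (308,232) is the follower. The look-alikes are green (150,243), red (395,163) and purple (435,290), and none of them sits in the track. Next I'll measure and take an enlarged crop.

```bash
python3 - <<'E'
from h import *
g=dict(np.load('top.npz')); W=world(g)
im=cv2.cvtColor(g['frame'],cv2.COLOR_RGB2BGR)
cv2.imwrite('pics/crop1.png',cv2.resize(im[170:340,200:400],None,fx=4,fy=3.5,interpolation=cv2.INTER_CUBIC)[:600,:800])
for n,(u,v) in dict(floor=(300,300),bar=(350,234),bar2=(268,233),foltop=(312,232),paddle=(296,232),kerbA=(350,211),kerbB=(350,256),rules=(230,230),can=(350,308),era=(322,159),mag=(266,313),stap=(243,148)).items(): print(n,W[v,u].round(4))
# kerbs: bright pixels with height 15..30mm in ROI
hsv=cv2.cvtColor(im,cv2.COLOR_BGR2HSV)
m=np.zeros(im.shape[:2],bool); m[200:265,243:374]=1
k=m&(hsv[...,1]<60)&(hsv[...,2]>120)
print(k.sum())
for lo,hi in ((200,222),(245,265)):
    kk=k.copy(); kk[:lo]=0; kk[hi:]=0
    p=W[kk]; p=p[np.isfinite(p).all(1)&(p[:,2]>.018)&(p[:,2]<.027)]
    l=cv2.fitLine(p[:,:2].astype(np.float32),cv2.DIST_HUBER,0,.001,.001).ravel()
    print('kerb',l, np.degrees(np.arctan2(l[1],l[0])),p[:,2].mean(),p.min(0),p.max(0))
E
```

```text
floor [ 0.4238 -0.0411 -0.0007]
bar [ 0.5421 -0.1268  0.0316]
bar2 [0.5431 0.0159 0.0315]
foltop [ 0.545  -0.0598  0.0469]
paddle [ 0.5446 -0.0322  0.0616]
kerbA [ 0.5828 -0.1287  0.0216]
kerbB [ 0.5037 -0.1279  0.0224]
rules [0.5477 0.08   0.0483]
can [ 0.4199 -0.1216  0.0585]
era [ 0.6776 -0.0802  0.0134]
mag [0.4022 0.0193 0.0092]
stap [0.6903 0.0599 0.0457]
2349
kerb [ 0.01416095  0.99989974  0.5808012  -0.05427934] 89.18861 0.023092021253422034 [ 0.56451354 -0.16805744  0.01822729] [0.58766039 0.06110013 0.02660807]
kerb [ 0.01424773  0.9998985   0.50737584 -0.06404547] 89.18363 0.022999851161825992 [ 0.50009974 -0.16717273  0.01820208] [0.52306046 0.06017943 0.02687786]
```

View pics/crop1.png

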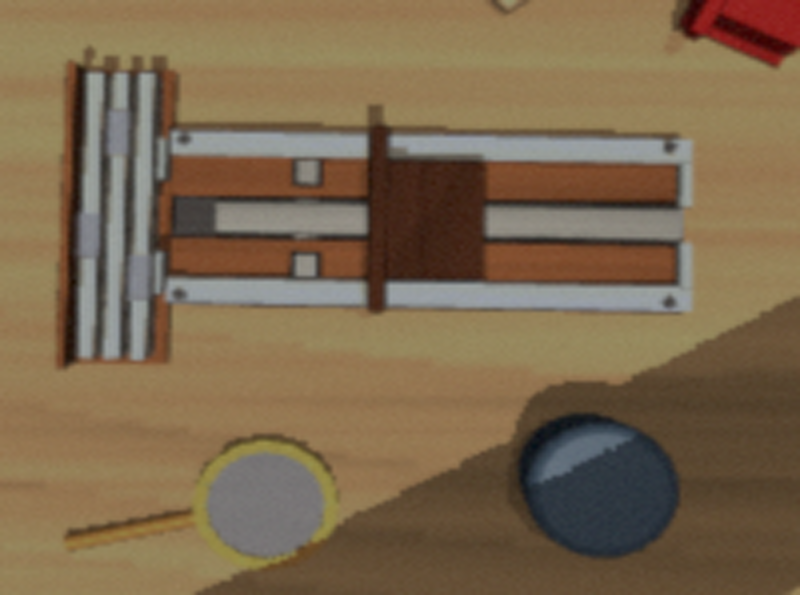

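```bash
python3 - <<'E'
from h import *
g=dict(np.load('top.npz')); W=world(g)
o=np.array([.5449,0.0]);a=np.radians(89.19);X=np.array([np.cos(a),np.sin(a)]);Y=np.array([-X[1],X[0]])
D=W[...,:2]-o; rx=D@X; ry=D@Y; z=W[...,2]
m=(abs(ry)<.03)&(rx>-.17)&(rx<.06)
for n,lo,hi in (('top',.043,.053),('paddle',.057,.07)):
    k=m&(z>lo)&(z<hi); print(n,k.sum(),np.percentile(rx[k],[0,2,50,98,100]).round(4),ry[k].mean())
k=(abs(ry)<.012)&(rx>-.165)&(rx<-.1)&(z>.027)&(z<.035); print('bar',ry[k].mean(),z[k].mean())
for s in (1,-1):
    k=(ry*s>.015)&(ry*s<.031)&(abs(rx)<.015)&(z>.0165)&(z<.026); print('tooth',rx[k].mean(),ry[k].mean(),k.sum())
k=(abs(ry)<.07)&(rx>.05)&(rx<.12)&(z>.04)&(z<.055);print('holder',rx[k].min(),rx[k].max(),ry[k].mean())
# hover plan
tcp=np.array([.1732,-.59995]);yaw=np.radians(16.09)
tgt=o+X*-.125; print('tgt',tgt)
n=11; d=(tgt-tcp)/n; dy=np.radians(89.2-16.09)/n
for i in range(n):
    y=yaw+i*dy; print('%.4f %.4f 0 %.4f 1;'%(d@[np.cos(y),np.sin(y)], d@[np.sin(y),-np.cos(y)],-dy))
E
```

```text
top 825 [-0.0751 -0.0736 -0.0543 -0.0343 -0.0252] -0.00017802979247027198
paddle 178 [-0.0327 -0.0326 -0.0289 -0.0252 -0.0252] 0.0008208334457168999
bar 6.462627629072106e-05 0.030024976741974664
tooth 0.0017892096398403117 0.023220567958946045 32
tooth 0.0017665837823409882 -0.023232969273802744 42
holder 0.06271672485827114 0.10604765502080134 0.00038038536793423447
tgt [ 0.54313291 -0.12498751]
0.0443 -0.0322 0 -0.1160 1;
0.0477 -0.0268 0 -0.1160 1;
0.0505 -0.0211 0 -0.1160 1;
0.0526 -0.0151 0 -0.1160 1;
0.0540 -0.0089 0 -0.1160 1;
0.0547 -0.0026 0 -0.1160 1;
0.0546 0.0037 0 -0.1160 1;
0.0538 0.0100 0 -0.1160 1;
0.0523 0.0162 0 -0.1160 1;
0.0501 0.0221 0 -0.1160 1;
0.0472 0.0278 0 -0.1160 1;
```

>>> jog_arm:
  steps: "0.0443 -0.0322 0 -0.116 1;0.0477 -0.0268 0 -0.116 1;0.0505 -0.0211 0 -0.116 1;0.0526 -0.0151 0 -0.116 1;0.054 -0.0089 0 -0.116 1;0.0547 -0.0026 0 -0.116 1;0.0546 0.0037 0 -0.116 1;0.0538 0.01 0 -0.116 1;0.0523 0.0162 0 -0.116 1;0.0501 0.0221 0 -0.116 1;0.0472 0.0278 0 -0.116 1;0 0 0 0 1"
  grip_force: 20

```text
clock: 1.65
position: [0.5451, -0.1224, 0.2223]
orientation: [180.0, -0.0, 89.5]
ft_force: [-0.5, -0.7, -0.5]
finger_gap: 0.0006
```

>>> jog_arm:
  steps: "0 -0.002 0.04 0.005 1;0 0 0.045 0 1;0 0 0.045 0 1;0 0 0.037 0 1;0 0 0 0 1;0 0 0 0 1"

```text
clock: 2.4
position: [0.5418, -0.1264, 0.0565]
orientation: [179.9, 0.0, 88.9]
ft_force: [-0.4, -1.1, 0.4]
finger_gap: 0.0006
```

```bash
python3 - <<'E'
from h import *
for n in ['wrist','scene','top']: grab(n,n+'1.png')
im=cv2.imread('pics/scene1.png');cv2.imwrite('pics/scene1c.png',cv2.resize(im[120:260,150:370],None,fx=3.6,fy=3.6))
o=r.observe();print(o['position'],o['orientation'],o['ft_force'])
E
```

```text
[ 0.5425353  -0.12623786  0.05735713] [1.79814297e+02 8.21234521e-02 8.88933480e+01] [ 0.25901603 -0.27600585  0.24279334]
```

View pics/scene1c.png

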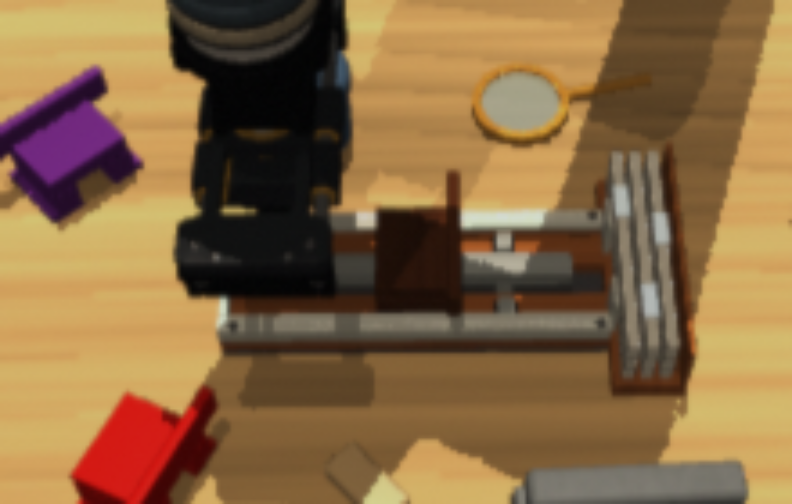

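View pics/wrist1.png

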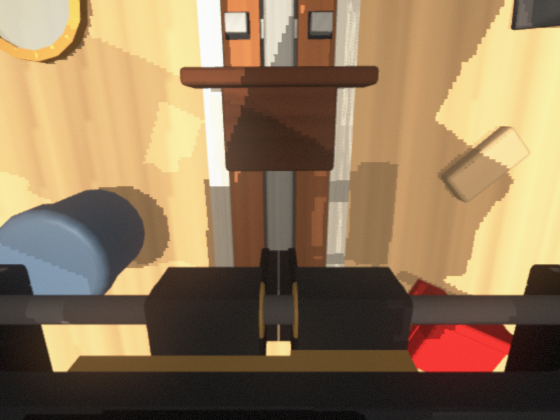

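The wrist view shows the shut fingers (279,260) centred over the bar, with the follower's rear face ahead at row 170 and clear space between. The next step is to press.

>>> jog_arm:
  steps: "0 0 0.015 0 1;0 0 0.008 0 1;0 0 0.004 0 1;0 0 0.004 0 1;0 0 0.002 0 1;0 0 0 0 1;0 0 0 0 1"

```text
clock: 3.42
position: [0.5409, -0.1253, 0.0228]
orientation: [-179.9, -0.0, 88.9]
ft_force: [-1.9, 0.5, 5.5]
finger_gap: 0.0005
```

```bash
python3 - <<'E'
from h import *
for n in ['wrist','top']: grab(n,n+'2.png')
P=[];F=[]
for i in range(4):
    grab('top');o=r.observe();P.append(o['position']);F.append(o['ft_force'])
print(np.mean(P,0),np.mean(F,0))
g=dict(np.load('top.npz')); W=world(g)
o=np.array([.5449,0.0015]);a=np.radians(89.19);X=np.array([np.cos(a),np.sin(a)]);Y=np.array([-X[1],X[0]])
D=W[...,:2]-o; rx=D@X; ry=D@Y; z=W[...,2]
k=(abs(ry)<.006)&(rx>-.02)&(rx<.02); print('bar z ahead',np.nanmedian(z[k]),k.sum())
E
```

```text
[ 0.54093764 -0.1252826   0.02285212] [-2.39729243  0.31418428  5.44098835]
bar z ahead 0.02251821321522092 155
```

>>> jog_arm:
  steps: "0 0.0015 0.002 0 1;0 0 0.001 0 1;0 0 0 0 1;0 0 0 0 1"

```text
clock: 4.22
position: [0.5415, -0.1252, 0.0198]
orientation: [-179.8, -0.0, 88.9]
ft_force: [-3.3, 0.1, 6.2]
finger_gap: 0.0006
```

```bash
cat > st.py <<'E'
from h import *
P=[];F=[]
for i in range(3):
    g=grab('top');o=r.observe();P.append(o['position']);F.append(o['ft_force'])
print(o['clock'],np.mean(P,0).round(4),np.mean(F,0).round(2),o['orientation'].round(1))
W=world(g)
o=np.array([.5449,0.0015]);a=np.radians(89.19);X=np.array([np.cos(a),np.sin(a)]);Y=np.array([-X[1],X[0]])
p=np.mean(P,0)[:2]-o; print('tcp in rack',(p@X).round(4),(p@Y).round(4))
D=W[...,:2]-o; rx=D@X; ry=D@Y; z=W[...,2]
for lo,hi in ((-.02,.02),(.015,.033)):
  k=(abs(ry)<.006)&(rx>lo)&(rx<hi); print('bar z ahead',np.nanmedian(z[k]))
k=(abs(ry)<.042)&(rx>-.17)&(rx<.064)&(z>.057)&(z<.07)&(np.abs(ry)>.02); 
if k.any(): print('paddle x mid -> follower x', np.median(rx[k])-.021,k.sum())
E
python3 st.py
```

```text
4.375 [ 0.5415 -0.1252  0.0198] [-3.91  0.11  6.77] [-179.8   -0.    88.9]
tcp in rack -0.1267 0.0016
bar z ahead 0.019598090410973636
bar z ahead 0.019571148372756753
paddle x mid -> follower x -0.05186381826173704 123
```

>>> jog_arm:
  steps: "0.005 0 0 0 1;0.006 0 0 0 1;0.006 0 0 0 1;0.006 0 0 0 1;0.006 0 0 0 1;0.004 0 0 0 1;0.003 0 0 0 1;0 0 0 0 1"

```text
clock: 5.38
position: [0.5463, -0.0912, 0.0207]
orientation: [179.7, 0.2, 88.9]
ft_force: [0.1, -2.9, 6.3]
finger_gap: 0.0004
```

```bash
python3 st.py
```

```text
5.525 [ 0.5463 -0.0912  0.0207] [ 0.75 -2.57  5.77] [179.7   0.2  88.9]
tcp in rack -0.0926 -0.0027
bar z ahead 0.020169000971722976
bar z ahead 0.020479500561907962
paddle x mid -> follower x -0.05090066761526017 64
```

>>> jog_arm:
  steps: "0.004 -0.001 0.0004 0 1;0.004 -0.001 0.0004 0 1;0.004 0 0 0 1;0.004 0 0 0 1;0.004 0 0 0 1;0.004 0 0 0 1;0.004 0 0 0 1;0 0 0 0 1"

```text
clock: 6.52
position: [0.5453, -0.0634, 0.0201]
orientation: [179.6, 0.2, 89.0]
ft_force: [1.1, -3.8, 6.6]
finger_gap: 0.0005
```

```bash
python3 st.py
```

```text
6.675 [ 0.5452 -0.0634  0.02  ] [ 0.65 -3.5   6.3 ] [179.6   0.2  88.9]
tcp in rack -0.0649 -0.0013
bar z ahead 0.41084793288414534
bar z ahead 0.020130940008032797
paddle x mid -> follower x -0.03204777651637887 5
```

>>> jog_arm:
  steps: "0.004 0 0 0 1;0.004 0 0 0 1;0.004 0 0 0 1;0.004 0 0 0 1;0.004 0 0 0 1;0.004 0 0 0 1;0.004 0 0 0 1;0.004 0 0 0 1;0 0 0 0 1"

```text
clock: 7.8
position: [0.5457, -0.0311, 0.02]
orientation: [179.6, 0.2, 89.0]
ft_force: [0.2, -4.1, 6.1]
finger_gap: 0.0005
```

```bash
python3 st.py
```

```text
7.95 [ 0.5456 -0.0311  0.0199] [ 0.99 -3.62  6.57] [1.796e+02 1.000e-01 8.890e+01]
tcp in rack -0.0326 -0.0012
bar z ahead 0.36351541215521704
bar z ahead 0.4098720201169631
paddle x mid -> follower x 0.0036638479495289533 4
```

>>> jog_arm:
  steps: "0.004 0 0 0 1;0.004 0 0 0 1;0.004 0 0 0 1;0.004 0 0 0 1;0.004 0 0 0 1;0.004 0 0 0 1;0.003 0 0 0 1;0 0 0 0 1"

```text
clock: 8.95
position: [0.546, -0.004, 0.0199]
orientation: [179.7, 0.1, 89.0]
ft_force: [0.3, -4.4, 6.3]
finger_gap: 0.0005
```

>>> jog_arm:
  steps: "0.002 0 0 0 1;0.002 0 0 0 1;0.002 0 0 0 1;0 0 0 0 1"

```text
clock: 9.45
position: [0.5461, 0.0017, 0.0199]
orientation: [179.7, 0.2, 89.0]
ft_force: [0.6, -5.3, 7.0]
finger_gap: 0.0003
```

```bash
python3 st.py
```

```text
9.6 [0.5461 0.0017 0.0199] [ 0.31 -4.77  6.58] [1.797e+02 1.000e-01 8.900e+01]
tcp in rack 0.0002 -0.0012
bar z ahead 0.36319841042375756
bar z ahead 0.3629313352682041
```

Not yet at the stop, since the force is barely up. I'll push on until the force rises.

>>> jog_arm:
  steps: "0.0015 0 0 0 1;0.0015 0 0 0 1;0 0 0 0 1"

```text
clock: 9.98
position: [0.5462, 0.0019, 0.02]
orientation: [179.7, 0.4, 89.1]
ft_force: [-1.0, -15.8, 6.4]
finger_gap: 0.0005
```

```bash
python3 st.py; python3 -c "
from h import *
grab('wrist','wrist3.png')"
```

```text
10.125 [0.5462 0.0019 0.0201] [ -1.6  -16.62   6.89] [179.7   0.4  89.1]
tcp in rack 0.0004 -0.0013
bar z ahead 0.3632286399202869
bar z ahead 0.3630034167284247
```

View pics/wrist3.png

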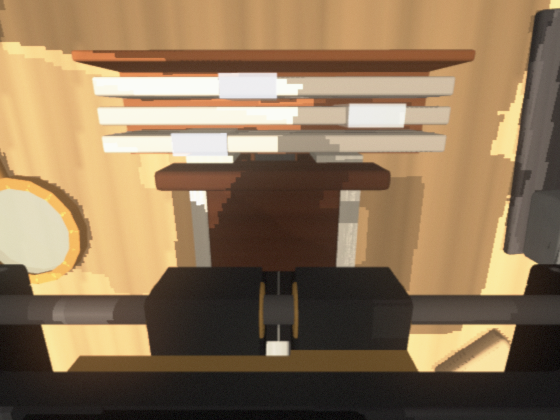

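The follower is at the stop: force rose from 5 to 17 N with no further travel, and the paddle at (272,177) meets the posts. I'll back off and release the bar.

>>> jog_arm:
  steps: "-0.003 0 0 0 1;-0.002 0 0 0 1;0 0 -0.003 0 1;0 0 -0.004 0 1;0 0 -0.006 0 1;0 0 -0.02 0 1;0 0 -0.04 0 1;0 0 -0.05 0 1;0 0 -0.05 0 1;-0.04 0 -0.02 0 1;-0.06 0 0 0 1;0 0 0 0 1"

```text
clock: 11.68
position: [0.5409, -0.1021, 0.2117]
orientation: [-180.0, 0.1, 88.6]
ft_force: [0.4, -0.1, -0.1]
finger_gap: 0.0004
```

>>> jog_arm:
  steps: "-0.06 0 0 0 1;-0.06 0 0 0 1;-0.06 0 0 0 1;0 0 0 0 1;0 0 0 0 1"

```text
clock: 12.3
position: [0.537, -0.2768, 0.2106]
orientation: [-179.8, -0.2, 88.9]
ft_force: [-1.3, 0.2, -0.4]
finger_gap: 0.0004
```

```bash
python3 - <<'E'
from h import *
g=grab('top','top4.png'); W0=world(dict(np.load('top.npz'))); W=world(g)
o=np.array([.5449,0.0015]);a=np.radians(89.19);X=np.array([np.cos(a),np.sin(a)]);Y=np.array([-X[1],X[0]])
D=W[...,:2]-o; rx=D@X; ry=D@Y; z=W[...,2]
m=(abs(ry)<.028)&(rx<.066)&(rx>-.17)
for n,lo,hi in (('top',.043,.053),('paddle',.057,.07)):
    k=m&(z>lo)&(z<hi)&((rx<.055)); print(n,k.sum(),np.percentile(rx[k],[0,2,50,98,100]).round(4),np.median(z[k]))
k=(abs(ry)<.006)&(rx>-.06)&(rx<0); print('bar z',np.nanmedian(z[k]))
for n,(u,v) in dict(can=(350,308),era=(322,159),mag=(266,313),stap=(243,148)).items(): print(n,W[v,u].round(4))
print(r.observe()['position'],r.observe()['clock'],r.observe()['ft_force'])
im=cv2.imread('pics/top4.png');cv2.imwrite('pics/crop4.png',cv2.resize(im[120:340,190:400],None,fx=3,fy=2.7))
E
```

```text
top 815 [0.0114 0.012  0.0322 0.053  0.0535] 0.04815201672471153
paddle 43 [0.0531 0.0531 0.0538 0.0548 0.0549] 0.061260337399419204
bar z 0.030322451911649912
can [ 0.4201 -0.1214  0.0599]
era [ 0.6774 -0.0801  0.0142]
mag [0.402  0.0194 0.008 ]
stap [0.6903 0.0599 0.0456]
[ 0.53721677 -0.27630166  0.21088781] 12.35 [-0.6598064   0.47389888 -0.2889483 ]
```

View pics/crop4.png

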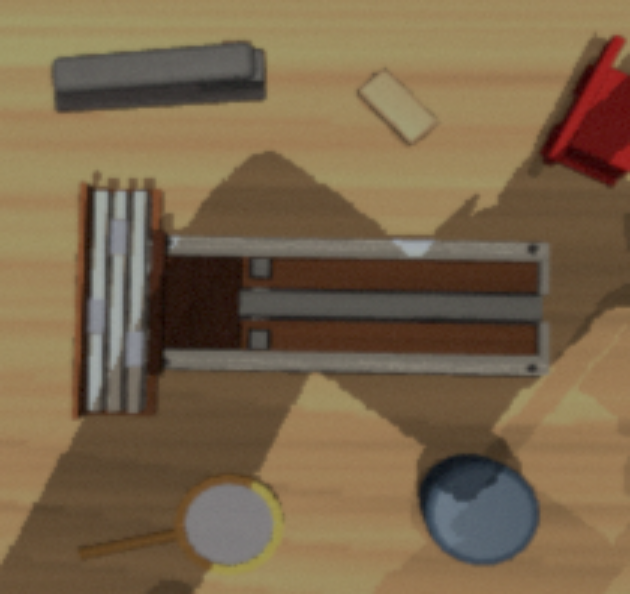

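The crop shows the follower against the posts, with both teeth at (260,268) and (260,340) up just behind it. The bar's top is at 30.3 mm, and the rear face is at rack x of about 11 to 12 mm, so the follower is home. Nothing else has moved.

```bash
python3 -c "
from cell import r
print(r.job_done())"
```

```text
the job is handed in; nothing more can be done
None
```

The follower is locked in at the stop posts, and I handed the job in at about 12.4 s of the 35 s allowed. The hand-in reports no verdict.

**What I did:** I pressed the bar down about 10 mm behind the follower with the shut fingers. Holding it there, I pushed the follower past the teeth until the push force jumped from 5 to 17 N with no further travel. Then I backed off 5 mm, lifted the fingers so the bar sprang up, and moved the arm clear.

**Last checks:**
- **Follower:** its rear face is at rack x of about 11–12 mm, so its centre is at about 36–37 mm (home is 36 mm). Its top is 48 mm high, so it is resting on the runners.
- **Release bar:** its top is at 30.3 mm, so it is fully up. Both teeth are visible directly behind the follower.
- **Bystanders:** spot checks on the canister, stapler, eraser and hand lens matched the starting picture to within about 1.5 mm.
- **Contact:** the arm is clear of the rack, with contact force at noise level.

**Disagreement:** partway along the approach, sideways friction on the bar let go and the fingertips shifted about 4 mm across it. I brought them back to within about 1.3 mm of the centre line before pushing the follower.

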